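# Wind open the lost-property chest with its loose crank

## Robot

A 6-joint arm with a two-finger parallel gripper is mounted at the origin on the work surface. World frame = base frame: x ahead of the robot, y to its left, z up, the work surface at z = 0. Lengths are in m, angles in rad, forces in N, time in s.
With the tool pointing down it reaches from about 0.25 to 0.775 m from the base axis. Payload 4 kg.
Tool frame: the origin (TCP) lies on the centre line of the jaws, within the pads' length; the fingertips stand 8 mm ahead of it and the grasp point (between the pads) lies 11 mm behind it; z points along the fingers, y is the direction in which the jaws open and shut (so a half turn about z gives the same grasp; the last joint's range is limited). The gripper opens to 94 mm and grips with 3 to 60 N. Pads are 16 mm wide; open, the fingers measure 119 mm over their backs; the gripper's body (75 mm by 177 mm) begins 78 mm behind the grasp point.
Start: joints at [-1.374, 0.087, 1.371, -0, 1.684, -0.103], TCP at [0.162, -0.525, 0.214] pointing down, gripper open.
Joint ranges: [-3.1, 3.1], [-0.76, 2.03], [0.27, 2.55], [-1.08, 4.22], [0.17, 2.65], [-2.57, 2.57]. Speed limits (rad/s): [2.79, 2.79, 3.14, 3.14, 3.14, 3.14].

## Interface

Orientations are given as [roll, pitch, yaw] about the fixed x, y, z axes, in that order (R = Rz(yaw) Ry(pitch) Rx(roll)).
In Python, from bench import * gives the robot as it stands.
- The arm moves only by the tool step_arm, never from a script. Its argument "steps" is a list of rows, each an object of numbers: "jaw": the opening, from 0 (shut) to 1 (fully open); "tx", "ty", "tz": the shift along the tool's x, y, z in m; "ax", "ay", "az": the turn, a rotation vector about the tool's x, y, z in rad. In form: [{"jaw": .., "tx": .., "ty": .., "tz": .., "ax": .., "ay": .., "az": ..}, ...]. A call has 1 to 8 rows; each row is the pose to reach, as a shift and turn from the pose measured when the call began, along the tool's axes at that moment; what a row does not reach only later rows make up. A row lasts 1/10 s, in which the tool goes at most 50 mm and 8.59 degrees, less where a joint would pass 70% of its speed; a pose out of reach is approached as far as the arm can. A call with a gripper value outside its range is refused whole. The fingers move at their own pace and stop on an object; the grip force is fixed at half the most. Time passes only in rows, so rows that repeat a pose let the fingers close. It gives the time, the measured TCP pose, the force and the opening at its end, in the units of the state.
- get_obs(): the state, without advancing time (a new reading comes with each control period).
- snapshot(name): name is "side" or "top" or "wrist"; returns (picture, depth): 420x560x3 uint8, red, green, blue; 420x560 float32, m along the optical axis (not along the pixel's ray), 0 where there is no reading.
- camera_model(name): a dict with "intrinsics" (3x3 intrinsics, pixels), "origin" and "orientation" of the camera in the world. Camera axes: x right, y down, z forward; pixel columns grow to the right and rows downward; lengths in m; the calibration is good to about 2 mm. A picture is of the moment at which its call begins: read the wrist's pose just before it. camera_model takes no time and is no camera call; for the wrist camera it gives the pose at the moment of the call.
- close_job(): hands the job in, once; it reports no verdict.
Trained networks look in the newest picture that a camera, given by its name, has taken for a name from the list of things; names that differ only in an ending like _2 or _b are one class to them, and where a whole thing is asked for, a point or a joint stands for the part that bears it (a point fixed in the world has none). Each returns a list of dicts, best first, with "confidence" (0 to 1); they miss things now and then, are a little off and sometimes report something else, mostly with a low value. They report only what shows in the picture. A call takes as long as a camera call. They do not tell look-alikes from the thing itself.
- silhouettes(camera, query): "pixels" (420x560 bool, what is visible of it) and "rect" ([left, top, right, bottom] in pixels, round what is visible of it).
The state is a dict: "time": time; "joint_positions": joint angles; "qvel": joint speeds; "joint_torque": joint torques, N m; "tool_pos": TCP position; "ee_rot": TCP orientation; "wrist_force": force on the tool from outside, world axes, zero at the start; "wrist_torque": the same for the moment, N m; "width": finger opening in m.
Only numpy, scipy, OpenCV 4.12 (cv2) and the standard library are available. Lean on these libraries where they do the work, as an engineer would, in place of code of your own. Each camera call takes 0.05 s, during which the arm holds its last target. There are 200 camera calls.

## Task

The sliding lid of the lost-property chest has to be wound open: fit the loose crank onto the chest's square shaft, feeling gently for the match until it drops fully home, then wind it round clockwise (seen from above) in full circles until the lid is fully open against its stop. Never press or force the crank hard, move the lid only by the crank, and leave the crank sitting on the shaft, let go, with the other things on the shelf undisturbed.

Things in the scene. Friction and masses are not known exactly. Their poses are not given: they have to be found in the camera images.
- crank_hub (a point): Loose steel crank, 0.28 kg: centre of its hub, a square block 30 x 30 x 44 mm standing upright on the table on its open end; this point is 22 mm above its underside. z up, sides along its x and y. A square socket 13.4 mm wide (walls along the same axes), 28 mm deep, opens in the underside. The arm leaves along +x; grip the hub across its y faces.
- crank_knob (a point): Centre of the crank's upright round wooden knob (24 mm diameter, from 44.5 to 90 mm above the hub's underside), 65 mm along the crank's +x from the hub's axis. Axes as the crank. It spins freely on its pin, so it can be held in fingers that keep their direction while the crank goes round.
- crank: The same crank as a whole: origin at the centre of the hub's underside. Its flat arm (14 mm wide, 6 mm thick, top 43 mm above the underside) runs from the hub along +x to under the knob.
- shaft_foot (a point): Foot of the upright square steel shaft, on its axis, on the flat top of the winder housing, 100 mm above the table; z up, axes as the chest. The crank is fully home when the hub's underside rests on the housing here, its socket over the shaft. Clockwise seen from above opens the lid.
- shaft_top (a point): Tip of the shaft, 26 mm above its foot. From the foot: 18 mm square 12 x 12 mm, edges chamfered, then a round nose 12 mm wide, 3 mm straight and 5 mm coned. How the square stands is NOT given by these axes and differs each time (same every quarter turn): rest the socket on its shoulders at a few N and turn until it drops on. The shaft is stiff (0.12 N m, 2 N at the knob), greased.
- chest: Pine chest, fixed. Origin on the table right under the shaft's axis. It reaches from -90 to +250 mm along its y and -83 to +83 mm along x. From y -90 to +98 mm is the winder housing, flat top 100 mm up, the shaft in its middle; from +98 to +250 mm the well (rim 88 mm up) with the slatted sliding lid.
- lid (a joint): How far the lid has slid open, in m, towards the chest's -y, under the housing: 0 closed, 0.100 fully open at a hard stop. Starts at 0.002 to 0.009. Geared to the shaft: 42.7 mm for each clockwise turn, so a little over two turns are needed; it stays where it is left.
- teddy: Brown teddy-shaped wooden puzzle block, 85 x 60 x 18 mm, lying in the well under the lid. Origin under its belly.
- truck: Bystander: red metal toy fire truck, 150 x 77 x 82 mm. Origin under its centre.
- mug: Bystander: white plastic mug, 80 mm wide, 90 mm tall. Origin under its centre.
- domino: Bystander: glossy black domino lying flat, 48 x 24 x 8 mm. Origin under its centre.
- yoyo: Bystander: wooden yo-yo body on its side, 48 mm diameter, 41 mm tall. Origin under its centre.
- pencil_tin: Bystander: metal tin with pencils, 72 mm diameter, 170 mm tall. Origin under its centre.
- lunchbox: Bystander: closed grey lunch box, 120 x 170 x 65 mm. Origin under its centre.
Not all that is in view belongs to the job. Of the things that look like the crank, take the one that is nearest to the robot's base at the start.

How it is judged:
On the way, in this order (a step that is already met when the one before it is completed fails the run):
1. the crank sits fully home on the square shaft while the lid is still nearly shut (horizontal distance between crank_hub and shaft_foot below 0.005 m and z of crank_hub in the frame of shaft_foot between 0.018 and 0.026 m and angle between crank_hub's own z axis and vertical below 0.12 rad and value of joint lid below 0.03 m), for 0.2 s.
2. with the crank on the shaft the lid is wound past half way (horizontal distance between crank_hub and shaft_foot below 0.005 m and z of crank_hub in the frame of shaft_foot between 0.018 and 0.026 m and angle between crank_hub's own z axis and vertical below 0.12 rad and value of joint lid between 0.05 and 0.09 m), for 0.05 s.
3. with the crank on the shaft the lid is wound fully open (horizontal distance between crank_hub and shaft_foot below 0.005 m and z of crank_hub in the frame of shaft_foot between 0.018 and 0.026 m and angle between crank_hub's own z axis and vertical below 0.12 rad and value of joint lid above 0.095 m), for 0.1 s.
At the end, for the whole second after the job is handed in: The lid is fully open (within 5 mm of its stop) and the crank is left at rest, upright (within 0.12 rad) and fully home on the shaft (within 4 mm in height, 5 mm sideways) (all of step 3 and linear speed of crank below 0.01 m/s); the robot touches nothing.
It fails at once if the crank is pressed or forced on the chest and its shaft with more than 120 N (contact force between crank and chest above 120 N).
It fails at once if the crank is pressed on the shaft with more than 40 N while it is not yet on it (contact force between crank and chest above 40 N and z of crank_hub in the frame of shaft_foot above 0.037 m and horizontal distance between crank_hub and shaft_foot below 0.02 m).
It fails at once if the lid is pushed by the robot directly (contact force between any of the fingers, the arm and lid above 3 N).
It fails at once if a bystander (fire truck, mug, domino, yo-yo, pencil tin, lunch box) or the teddy block is moved over 30 mm (distance of any of truck, mug, domino, yoyo, pencil_tin, lunchbox, teddy from where it was at the start of the episode above 0.03 m).
It also fails if it takes over 72 s, if anything falls off the work surface, if the arm or the gripper's body presses on something with over 40 N, if the wrist force passes 120 N, or if a joint passes its speed limit or range.

## Working session

There is one attempt and no reset: what is moved stays moved. The work goes in short steps, Python scripts to look and compute and a tool call to move; the robot and the scene stay as the last step left them, time stands still between calls to the robot, and variables do not carry over. Pictures are saved under pics/ and viewed, about 8 in all and at most 12, crops included, and the job is handed in when it is done.

Besides the shell and the picture viewer there is one more tool, called after ">>>" as name(argument=value, ...) on one line, values as JSON. step_arm: Moves the arm, as the interface text tells. Its arguments: {"type":"object","properties":{"steps":{"type":"array"}},"required":["steps"]}

```bash
mkdir -p pics; cat > h.py <<'E'
from bench import *
import numpy as np, cv2
from scipy.spatial.transform import Rotation as R
def RM(o):
    o=np.array(o,float)
    if o.shape==(3,3): return o
    return R.from_euler('xyz',o).as_matrix() if o.size==3 else R.from_quat(o).as_matrix()
def save(im,n): cv2.imwrite('pics/'+n,cv2.cvtColor(np.ascontiguousarray(im),cv2.COLOR_RGB2BGR))
def cloud(d,cm):
    K=np.array(cm['intrinsics']);v,u=np.indices(d.shape)
    p=np.stack([(u-K[0,2])/K[0,0]*d,(v-K[1,2])/K[1,1]*d,d],-1)
    return p@RM(cm['orientation']).T+np.array(cm['origin'])
def st():
    o=get_obs()
    return {k:np.round(o[k],4).tolist() for k in('time','tool_pos','ee_rot','wrist_force','width','joint_positions')}
E
python3 - <<'E'
from h import *
print(st())
for n in('top','side'):
    im,d=snapshot(n);cm=camera_model(n);P=cloud(d,cm);save(im,n+'0.png');np.savez(n+'0.npz',im=im,d=d,P=P)
    print(n,cm)
    for q in('crank','crank_knob','crank_hub','chest','shaft_top','lid'):
        for s in silhouettes(n,q):
            m=s['pixels']&(d>0);p=P[m]
            print(n,q,round(s['confidence'],2),s['rect'],m.sum(),np.round(np.median(p,0),3) if m.any() else '',np.round(p.max(0),3) if m.any() else '')
a=cv2.imread('pics/top0.png');b=cv2.imread('pics/side0.png')
E
```

```text
{'time': 0.0, 'tool_pos': [0.1623, -0.5249, 0.2123], 'ee_rot': [-3.1394, -0.0002, 0.2998], 'wrist_force': [0.3688, 0.744, -0.6901], 'width': 0.0939, 'joint_positions': [-1.3741, 0.0879, 1.3723, -0.0, 1.6836, -0.1031]}
top {'intrinsics': array([[419.02252115,   0.        , 270.45144312],
       [  0.        , 419.02252115, 209.73004952],
       [  0.        ,   0.        ,   1.        ]]), 'origin': array([ 0.38162641, -0.04723596,  1.54682096]), 'orientation': array([-3.01311335,  0.02101736, -1.58126105])}
top crank 0.75 [406.0, 193.7, 425.7, 207.6] 94 [ 0.597 -0.557  0.044] [ 0.625 -0.497  0.092]
top crank 0.5 [320.5, 190.0, 344.4, 208.0] 125 [ 0.613 -0.237  0.044] [ 0.645 -0.197  0.096]
top crank 0.49 [318.8, 234.0, 332.2, 260.0] 155 [ 0.461 -0.221  0.044] [ 0.49  -0.2    0.094]
top crank_knob 0.77 [426.5, 260.7, 441.2, 287.0] 163 [ 0.327 -0.594  0.044] [ 0.383 -0.559  0.089]
top crank_knob 0.66 [318.8, 189.2, 341.8, 212.0] 163 [ 0.616 -0.237  0.044] [ 0.653 -0.196  0.096]
top crank_knob 0.59 [321.8, 232.2, 333.4, 259.3] 146 [ 0.464 -0.219  0.044] [ 0.493 -0.2    0.094]
top crank_
[... 1966 characters left out ...]
  0.09  0.069] [0.96  0.243 0.168]
side crank_hub 0.88 [385.0, 375.1, 405.1, 417.5] 418 [ 0.346 -0.591  0.044] [ 0.424 -0.559  0.346]
side crank_hub 0.81 [425.7, 289.2, 453.4, 338.5] 589 [ 0.601 -0.553  0.042] [ 0.696 -0.487  0.092]
side crank_hub 0.76 [286.0, 268.1, 320.2, 284.8] 280 [ 0.463 -0.227  0.042] [ 0.489 -0.188  0.091]
side crank_hub 0.65 [373.0, 325.2, 393.9, 344.5] 224 [ 0.458 -0.478  0.018] [ 0.501 -0.449  0.042]
side chest 0.71 [195.6, 160.7, 298.3, 210.0] 2337 [0.553 0.103 0.098] [0.739 0.412 0.583]
side shaft_top 0.68 [196.4, 162.0, 296.9, 208.3] 2220 [0.556 0.106 0.098] [0.731 0.401 0.578]
side lid 0.9 [198.0, 162.8, 242.2, 195.3] 616 [0.522 0.209 0.086] [0.578 0.287 0.58 ]
```

View pics/top0.png

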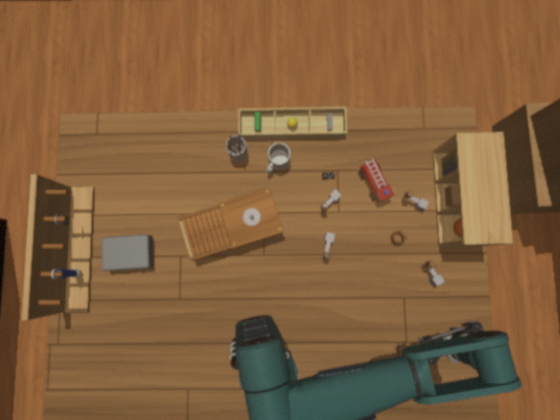

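View pics/side0.png

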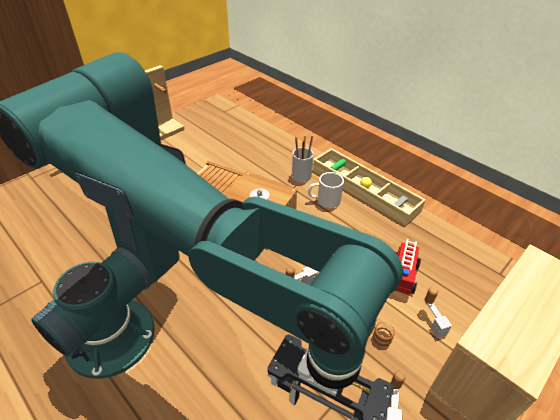

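The four cranks, by top-view pixel: (328,245) at about 0.51 m from the base, (331,200) at 0.66 m, (417,202) at 0.82 m and (434,274) at 0.68 m. The nearest is the one at (328,245), so I'll check it and the shaft in a crop.

```bash
python3 - <<'E'
from h import *
z=np.load('top0.npz');P=z['P'];im=z['im']
a=cv2.resize(im[180:270,285:375],(540,540),interpolation=cv2.INTER_CUBIC)
save(a,'c1.png')
def rep(n,m):
    p=P[m]; c,s,w=cv2.minAreaRect(p[:,:2].astype(np.float32)); print(n,m.sum(),np.round(p.mean(0),4),'rect',np.round(c,4),np.round(s,4),round(w,1))
x,y,zz=P[...,0],P[...,1],P[...,2]
box=(abs(x-.46)<.07)&(abs(y+.22)<.06)&(z['d']>0)
rep('hub/arm',box&(zz>.036)&(zz<.052)); rep('knob',box&(zz>.075)); 
m=box&(zz>.036)&(zz<.052)&(x>.465); rep('hubonly',m)
ch=(x>.35)&(x<.72)&(y>-.1)&(y<.4)&(z['d']>0)
rep('house',ch&(zz>.094)&(zz<.108)); rep('chest',ch&(zz>.07)&(zz<.108)); rep('shaft',ch&(zz>.112)&(zz<.14))
for n in('truck','mug','domino','yoyo','pencil_tin','lunchbox','teddy'):
    for s in silhouettes('top',n)[:1]: print(n,round(s['confidence'],2),np.round(np.median(P[s['pixels']],0),3))
E
```

```text
hub/arm 127 [ 0.4593 -0.2238  0.0437] rect [ 0.4483 -0.2204] [0.0298 0.0883] 74.6
knob 19 [ 0.4139 -0.2106  0.0866] rect [ 0.4141 -0.2111] [0.0213 0.022 ] 43.4
hubonly 62 [ 0.4786 -0.2278  0.0438] rect [ 0.4776 -0.2285] [0.0303 0.0268] 77.7
house 2445 [0.5442 0.0527 0.0999] rect [0.5258 0.1171] [0.1665 0.3242] 17.0
chest 4465 [0.5232 0.1222 0.0935] rect [0.5236 0.1243] [0.1665 0.3393] 17.0
shaft 11 [0.5465 0.048  0.122 ] rect [0.5473 0.0477] [0.0112 0.0074] 0.6
truck 0.6 [ 0.673 -0.398  0.062]
mug 0.94 [ 0.782 -0.048  0.029]
domino 0.56 [ 0.708 -0.233  0.008]
yoyo 0.46 [ 0.473 -0.471  0.025]
pencil_tin 0.88 [0.808 0.106 0.06 ]
lunchbox 0.58 [0.429 0.491 0.063]
```

View pics/c1.png

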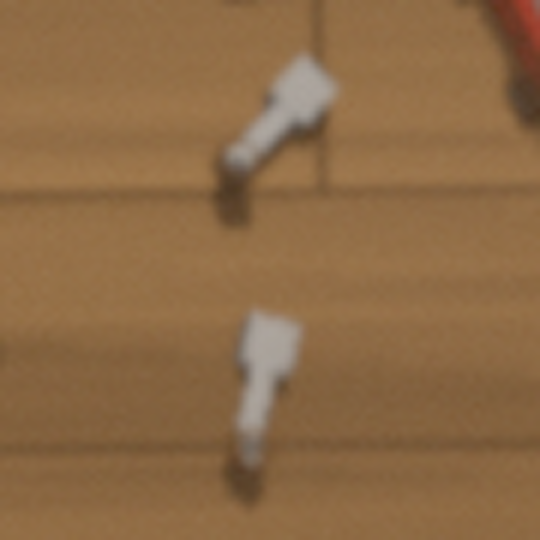

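The crop shows the target crank with its hub at crop (270,345) and its arm and knob running down to (245,480). The other crank, at (305,90), is farther from the base. Moving above the near one.

>>> step_arm(steps=[{"jaw": 1,"tx": 0.05,"ty": -0.025,"az": 0.14},{"jaw": 1,"tx": 0.39,"ty": -0.19,"tz": 0.0,"az": 0.565},{"jaw": 1,"tx": 0.39,"ty": -0.19,"tz": 0.0,"az": 0.565},{"jaw": 1,"tx": 0.39,"ty": -0.19,"tz": 0.0,"az": 0.565},{"jaw": 1,"tx": 0.39,"ty": -0.19,"tz": 0.0,"az": 0.565},{"jaw": 1,"tx": 0.39,"ty": -0.19,"tz": 0.0,"az": 0.565},{"jaw": 1,"tx": 0.39,"ty": -0.19,"tz": 0.0,"az": 0.565},{"jaw": 1,"tx": 0.39,"ty": -0.19,"tz": 0.0,"az": 0.565}])

```text
invalid input
```

>>> step_arm(steps=[{"jaw": 1,"tx": 0.05,"ty": -0.025},{"jaw": 1,"tx": 0.05,"ty": -0.025},{"jaw": 1,"tx": 0.05,"ty": -0.025}])

```text
invalid input
```

>>> step_arm(steps=[{"jaw": 1,"tx": 0.05,"ty": -0.025,"tz": 0,"ax": 0,"ay": 0,"az": 0.14},{"jaw": 1,"tx": 0.39,"ty": -0.19,"tz": 0,"ax": 0,"ay": 0,"az": 0.565},{"jaw": 1,"tx": 0.39,"ty": -0.19,"tz": 0,"ax": 0,"ay": 0,"az": 0.565},{"jaw": 1,"tx": 0.39,"ty": -0.19,"tz": 0,"ax": 0,"ay": 0,"az": 0.565},{"jaw": 1,"tx": 0.39,"ty": -0.19,"tz": 0,"ax": 0,"ay": 0,"az": 0.565},{"jaw": 1,"tx": 0.39,"ty": -0.19,"tz": 0,"ax": 0,"ay": 0,"az": 0.565},{"jaw": 1,"tx": 0.39,"ty": -0.19,"tz": 0,"ax": 0,"ay": 0,"az": 0.565},{"jaw": 1,"tx": 0.39,"ty": -0.19,"tz": 0,"ax": 0,"ay": 0,"az": 0.565}])

```text
time: 1.85
tool_pos: [0.4453, -0.2599, 0.2138]
ee_rot: [3.141, -0.001, -0.265]
wrist_force: [0.1, -1.0, -0.1]
width: 0.0936
```

```bash
cat >> h.py <<'E'
def crankfit(P,d,hub0,zb,rad=.12):
    x,y,z=P[...,0],P[...,1],P[...,2]-zb
    b=(np.hypot(x-hub0[0],y-hub0[1])<rad)&(d>0)
    t=b&(z>.036)&(z<.052); k=b&(z>.08)&(z<.1)
    return t,k
E
python3 - <<'E'
from h import *
print(st())
cm=camera_model('wrist');im,d=snapshot('wrist');P=cloud(d,cm);save(im,'w1.png');np.savez('w1.npz',im=im,d=d,P=P)
print(cm)
t,k=crankfit(P,d,(.4785,-.2285),0,.085)
for n,m in(('t',t),('k',k)):
    p=P[m]
    if len(p): c,s,w=cv2.minAreaRect(p[:,:2].astype(np.float32)); print(n,len(p),np.round(p.mean(0),4),np.round(c,4),np.round(s,4),round(w,2))
h=t&(np.hypot(P[...,0]-.4785,P[...,1]+.2285)<.024); 
c,s,w=cv2.minAreaRect(P[h][:,:2].astype(np.float32));print('hub',h.sum(),np.round(c,4),np.round(s,4),w,P[h].mean(0))
E
```

```text
{'time': 1.85, 'tool_pos': [0.4453, -0.2599, 0.2138], 'ee_rot': [3.1411, -0.0008, -0.2653], 'wrist_force': [0.1179, -0.9702, -0.1064], 'width': 0.0936, 'joint_positions': [-0.6382, 0.0096, 1.451, -0.0002, 1.68, 1.1979]}
{'intrinsics': array([[359.87532828,   0.        , 280.0235203 ],
       [  0.        , 359.87532828, 209.20247771],
       [  0.        ,   0.        ,   1.        ]]), 'origin': array([ 0.52566082, -0.28185178,  0.38579105]), 'orientation': array([ 2.85731931e+00,  4.08493577e-04, -1.83667494e+00])}
t 1618 [ 0.4665 -0.225   0.0442] [ 0.456  -0.2219] [0.0301 0.0779] 75.31
k 275 [ 0.4204 -0.2142  0.0878] [ 0.4166 -0.2122] [0.0234 0.0227] 32.19
hub 1146 [ 0.4746 -0.2268] [0.0301 0.0393] 75.31494903564453 [ 0.47745607 -0.22788836  0.04434029]
```

View pics/w1.png

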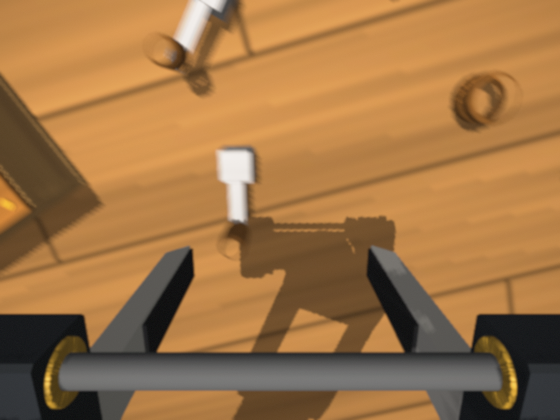

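The wrist view shows the crank hub at (236,165) and its knob at (235,240), with nothing in the way. Descending onto the hub.

>>> step_arm(steps=[{"jaw": 1,"tx": 0.024,"ty": -0.0396,"tz": 0.02,"ax": 0,"ay": 0,"az": -0.009},{"jaw": 1,"tx": 0.024,"ty": -0.0396,"tz": 0.06,"ax": 0,"ay": 0,"az": -0.009},{"jaw": 1,"tx": 0.024,"ty": -0.0396,"tz": 0.11,"ax": 0,"ay": 0,"az": -0.009},{"jaw": 1,"tx": 0.024,"ty": -0.0396,"tz": 0.15,"ax": 0,"ay": 0,"az": -0.009},{"jaw": 1,"tx": 0.024,"ty": -0.0396,"tz": 0.18,"ax": 0,"ay": 0,"az": -0.009},{"jaw": 1,"tx": 0.024,"ty": -0.0396,"tz": 0.197,"ax": 0,"ay": 0,"az": -0.009},{"jaw": 1,"tx": 0.024,"ty": -0.0396,"tz": 0.197,"ax": 0,"ay": 0,"az": -0.009},{"jaw": 0.2,"tx": 0.024,"ty": -0.0396,"tz": 0.197,"ax": 0,"ay": 0,"az": -0.009}])

```text
time: 2.7
tool_pos: [0.4847, -0.221, 0.0173]
ee_rot: [-3.136, -0.004, -0.248]
wrist_force: [0.1, 0.1, 0.1]
width: 0.0889
```

>>> step_arm(steps=[{"jaw": 0.1,"tx": 0,"ty": 0,"tz": 0,"ax": 0,"ay": 0,"az": 0},{"jaw": 0.1,"tx": 0,"ty": 0,"tz": 0,"ax": 0,"ay": 0,"az": 0},{"jaw": 0.1,"tx": 0,"ty": 0,"tz": 0,"ax": 0,"ay": 0,"az": 0},{"jaw": 0.1,"tx": 0,"ty": 0,"tz": 0,"ax": 0,"ay": 0,"az": 0},{"jaw": 0.1,"tx": 0,"ty": 0,"tz": 0,"ax": 0,"ay": 0,"az": 0},{"jaw": 0.1,"tx": 0,"ty": 0,"tz": 0,"ax": 0,"ay": 0,"az": 0}])

```text
time: 3.3
tool_pos: [0.4848, -0.2215, 0.0175]
ee_rot: [-3.137, -0.005, -0.248]
wrist_force: [0.3, -1.9, -0.4]
width: 0.0416
```

>>> step_arm(steps=[{"jaw": 0.5,"tx": 0,"ty": 0,"tz": 0,"ax": 0,"ay": 0,"az": 0},{"jaw": 0.5,"tx": -0.003,"ty": 0.003,"tz": 0,"ax": 0,"ay": 0,"az": 0},{"jaw": 0.1,"tx": -0.004,"ty": 0.006,"tz": 0,"ax": 0,"ay": 0,"az": 0},{"jaw": 0.1,"tx": -0.004,"ty": 0.006,"tz": 0,"ax": 0,"ay": 0,"az": 0},{"jaw": 0.1,"tx": -0.004,"ty": 0.006,"tz": 0,"ax": 0,"ay": 0,"az": 0},{"jaw": 0.1,"tx": -0.004,"ty": 0.006,"tz": 0,"ax": 0,"ay": 0,"az": 0},{"jaw": 0.1,"tx": -0.004,"ty": 0.006,"tz": 0,"ax": 0,"ay": 0,"az": 0},{"jaw": 0.1,"tx": -0.004,"ty": 0.006,"tz": 0,"ax": 0,"ay": 0,"az": 0}])

```text
time: 4.1
tool_pos: [0.4794, -0.2264, 0.0174]
ee_rot: [-3.137, -0.004, -0.248]
wrist_force: [0.1, 0.3, 0.7]
width: 0.0297
```

>>> step_arm(steps=[{"jaw": 0.1,"tx": 0,"ty": 0,"tz": 0,"ax": 0,"ay": 0,"az": 0},{"jaw": 0.1,"tx": 0,"ty": 0,"tz": 0,"ax": 0,"ay": 0,"az": 0},{"jaw": 0.1,"tx": 0,"ty": 0,"tz": 0,"ax": 0,"ay": 0,"az": 0}])

```text
time: 4.4
tool_pos: [0.4794, -0.2264, 0.0174]
ee_rot: [-3.137, -0.004, -0.248]
wrist_force: [-0.0, -0.2, 0.4]
width: 0.03
```

>>> step_arm(steps=[{"jaw": 0.1,"tx": 0,"ty": 0,"tz": -0.04,"ax": 0,"ay": 0,"az": 0},{"jaw": 0.1,"tx": 0,"ty": 0,"tz": -0.085,"ax": 0,"ay": 0,"az": 0},{"jaw": 0.1,"tx": 0,"ty": 0,"tz": -0.13,"ax": 0,"ay": 0,"az": 0},{"jaw": 0.1,"tx": -0.01,"ty": -0.03,"tz": -0.165,"ax": 0,"ay": 0,"az": -0.05},{"jaw": 0.1,"tx": -0.022,"ty": -0.072,"tz": -0.173,"ax": 0,"ay": 0,"az": -0.1},{"jaw": 0.1,"tx": -0.036,"ty": -0.12,"tz": -0.173,"ax": 0,"ay": 0,"az": -0.15},{"jaw": 0.1,"tx": -0.05,"ty": -0.166,"tz": -0.173,"ax": 0,"ay": 0,"az": -0.2},{"jaw": 0.1,"tx": -0.064,"ty": -0.212,"tz": -0.173,"ax": 0,"ay": 0,"az": -0.248}])

```text
time: 5.2
tool_pos: [0.4675, -0.0039, 0.1904]
ee_rot: [-3.137, -0.005, 0.002]
wrist_force: [0.9, 0.1, -2.7]
width: 0.03
```

```bash
python3 - <<'E'
from h import *
snapshot('side');snapshot('side');print(st())
E
```

```text
{'time': 5.3, 'tool_pos': [0.4672, -0.0, 0.1905], 'ee_rot': [-3.1342, -0.0041, 0.0093], 'wrist_force': [-0.5814, 0.1917, -2.7687], 'width': 0.0296, 'joint_positions': [-0.1273, -0.0962, 1.5989, 0.0079, 1.6358, 1.4347]}
```

>>> step_arm(steps=[{"jaw": 0.1,"tx": 0,"ty": -0.025,"tz": 0,"ax": 0,"ay": 0,"az": 0.009},{"jaw": 0.1,"tx": 0,"ty": -0.048,"tz": 0,"ax": 0,"ay": 0,"az": 0.009},{"jaw": 0.1,"tx": 0,"ty": -0.048,"tz": 0,"ax": 0,"ay": 0,"az": 0.009},{"jaw": 0.1,"tx": 0,"ty": -0.048,"tz": 0,"ax": 0,"ay": 0,"az": 0.009}])

```text
time: 5.7
tool_pos: [0.4665, 0.0476, 0.1901]
ee_rot: [-3.135, -0.003, 0.001]
wrist_force: [0.2, -0.8, -2.7]
width: 0.03
```

```bash
python3 - <<'E'
from h import *
print(st())
cm=camera_model('wrist');im,d=snapshot('wrist');P=cloud(d,cm);np.savez('w2.npz',im=im,d=d,P=P)
print(cm['origin'],cm['orientation'])
x,y,z=P[...,0],P[...,1],P[...,2]
b=(np.hypot(x-.547,y-.048)<.03)&(d>0)
for lo,hi in((.103,.128),(.1195,.1225),(.1165,.1195),(.122,.13)):
    m=b&(z>lo)&(z<hi);p=P[m]
    if len(p)>4:
        c,s,w=cv2.minAreaRect(p[:,:2].astype(np.float32));print(lo,len(p),p.mean(0).round(4),np.round(c,4),np.round(s,4),round(w,1))
v,u=np.nonzero(b);print(v.min(),v.max(),u.min(),u.max())
# crank bits in view: compute hub top
t=(abs(z-(.19-.017+.044))<.008)&(d>0)&(x<.55)
p=P[t];print('hubtop',len(p),p.mean(0).round(4) if len(p) else'')
v0,v1,u0,u1=v.min(),v.max(),u.min(),u.max()
a=cv2.resize(im[v0-20:v1+20,u0-20:u1+20],(400,400),interpolation=cv2.INTER_CUBIC)
full=cv2.resize(im,(400,300));o=np.zeros((400,800,3),np.uint8);o[:,:400]=a;o[:300,400:]=full;save(o,'w2.png')
E
```

```text
{'time': 5.7, 'tool_pos': [0.4665, 0.0476, 0.1901], 'ee_rot': [-3.135, -0.0028, 0.0008], 'wrist_force': [0.1873, -0.7627, -2.6895], 'width': 0.03, 'joint_positions': [-0.0242, -0.0917, 1.5955, 0.0066, 1.6352, 1.5462]}
[0.54935492 0.04611078 0.36221679] [ 2.85942212  0.00729737 -1.57048067]
0.103 396 [0.5494 0.0484 0.1205] [0.5491 0.0484] [0.0571 0.0498] 81.6
0.1195 50 [0.5494 0.0484 0.1219] [0.5492 0.0485] [0.0115 0.0111] 89.5
0.1165 64 [0.5494 0.0486 0.118 ] [0.5493 0.0487] [0.0119 0.0119] 78.5
0.122 255 [0.5492 0.0487 0.1246] [0.5493 0.0488] [0.011  0.0113] 66.4
63 151 238 323
hubtop 6793 [0.4613 0.0469 0.2172]
```

View pics/w2.png

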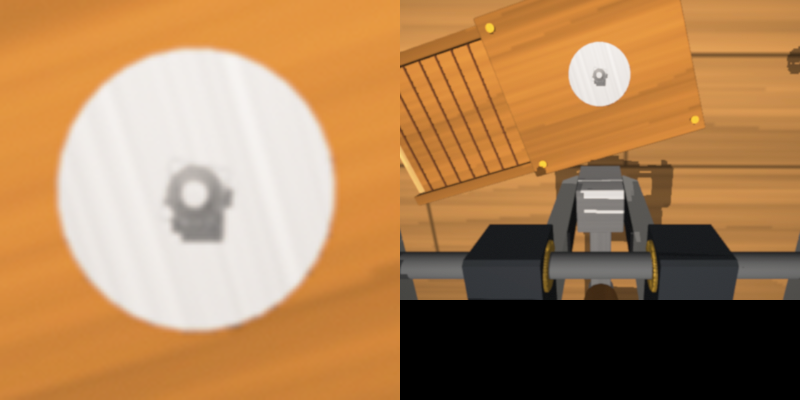

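```bash
python3 - <<'E'
from h import *
q=np.load('w2.npz');P=q['P'];d=q['d'];im=q['im'];x,y,z=P[...,0],P[...,1],P[...,2]
m=(z>.210)&(z<.224)&(x<.52)&(abs(y-.047)<.014)&(d>0)
p=P[m];print('hub',len(p),p.min(0),p.max(0))
for yy in np.arange(.035,.06,.004):
    s=p[abs(p[:,1]-yy)<.002];print(round(yy,3),len(s),s[:,0].max().round(4) if len(s) else '',np.percentile(s[:,0],[1,50,99]).round(4) if len(s) else '')
row=(z>.205)&(z<.23)&(x>.46)&(x<.475)&(d>0);print('y at hub',np.percentile(y[row],[0,2,50,98,100]).round(4))
r=np.hypot(x-.5493,y-.0487);a=np.degrees(np.arctan2(y-.0487,x-.5493))
m=(z>.104)&(z<.1225)&(r>.0056)&(r<.012)&(d>0)
for i in np.argsort(a[m])[::1]: print('%d:%.1f:%.0f'%(a[m][i],r[m][i]*1e3,z[m][i]*1e3),end=' ')
u=np.argwhere((r<.009)&(z>.11));lo=u.min(0)-8;hi=u.max(0)+8
c=cv2.cvtColor(im[lo[0]:hi[0],lo[1]:hi[1]],cv2.COLOR_RGB2GRAY);c=cv2.normalize(c,None,0,255,cv2.NORM_MINMAX)
save(cv2.cvtColor(cv2.resize(c,(560,560),interpolation=cv2.INTER_CUBIC),cv2.COLOR_GRAY2RGB),'sq.png');print(lo,hi)
E
```

```text
hub 5373 [0.4018527  0.03300872 0.21005355] [0.48183932 0.0609977  0.22398002]
0.035 585 0.4818 [0.4064 0.4685 0.4817]
0.039 750 0.4818 [0.4054 0.4643 0.4816]
0.043 931 0.4818 [0.4101 0.4587 0.4815]
0.047 907 0.4817 [0.4105 0.4592 0.4814]
0.051 916 0.4817 [0.4093 0.4579 0.4814]
0.055 695 0.4817 [0.4055 0.465  0.4813]
0.059 589 0.4817 [0.4454 0.4681 0.4814]
y at hub [0.0305 0.032  0.0471 0.0618 0.0633]
-167:6.5:118 -161:6.7:118 -156:6.9:118 -154:6.3:119 -151:7.2:118 -151:5.7:122 -149:6.7:117 -147:7.5:119 -146:6.1:117 -144:7.0:117 -143:7.9:117 -141:6.5:118 -140:7.4:119 -137:5.9:122 -137:6.9:117 -133:6.5:118 -128:6.1:118 -125:6.6:118 -123:5.6:122 -120:6.2:119 -115:5.9:122 -109:5.6:121 -84:6.0:118 -78:6.1:118 -72:6.3:118 -67:6.5:119 -65:5.8:121 -65:7.3:119 -62:6.7:118 -60:7.6:119 -59:6.2:119 -58:7.0:120 -56:7.9:118 -55:6.5:119 -54:7.4:118 -51:5.9:121 -50:6.9:117 -47:6.4:117 -47:7.3:118 -43:6.8:118 -43:5.9:122 -34:5.9:121 -20:5.9:122 10:6.3:118 16:6.4:118 17:5.8:121 21:6.7:118 23:6.1:117 26:6.9:117 28:7.8:117 29:6.4:118 31:7.2:119 32:8.1:118 33:6.7:118 35:7.6:117 37:6.2:119 38:7.1:118 41:6.6:118 45:6.2:118 45:7.1:118 49:6.6:119 49:5.6:122 53:6.3:118 58:5.8:121 77:5.7:122 96:5.6:122 102:5.7:122 106:6.7:117 111:6.9:118 113:6.3:118 116:7.1:118 118:6.6:117 120:7.4:119 122:5.9:122 123:6.9:118 124:7.8:118 126:6.4:118 127:7.3:118 130:5.7:122 131:6.7:119 134:7.2:117 134:6.3:118 138:6.7:118 139:5.7:122 143:6.3:120 162:5.9:122 168:5.7:122 [-8 -8] [427 567]
```

View pics/sq.png

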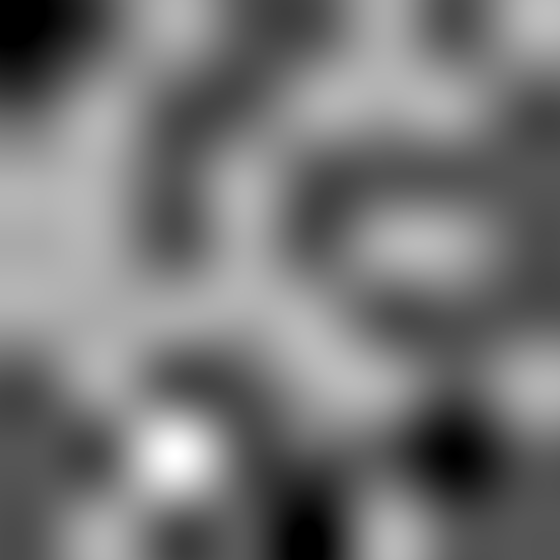

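Depth on the shaft shoulders puts the corners at about 33° + k·90°, so the square's sides stand at about −11.5°. That matches a tool yaw of about −0.20. The last crop itself was mis-cut and showed nothing useful. Moving over the shaft.

>>> step_arm(steps=[{"jaw": 0.1,"tx": 0.03,"ty": -0.001,"tz": 0,"ax": 0,"ay": 0,"az": 0.1},{"jaw": 0.1,"tx": 0.06,"ty": -0.0016,"tz": 0,"ax": 0,"ay": 0,"az": 0.2},{"jaw": 0.1,"tx": 0.0825,"ty": -0.0016,"tz": 0,"ax": 0,"ay": 0,"az": 0.2},{"jaw": 0.1,"tx": 0.0825,"ty": -0.0016,"tz": 0.01,"ax": 0,"ay": 0,"az": 0.2},{"jaw": 0.1,"tx": 0.0825,"ty": -0.0016,"tz": 0.025,"ax": 0,"ay": 0,"az": 0.2},{"jaw": 0.1,"tx": 0.0825,"ty": -0.0016,"tz": 0.04,"ax": 0,"ay": 0,"az": 0.2},{"jaw": 0.1,"tx": 0.0825,"ty": -0.0016,"tz": 0.04,"ax": 0,"ay": 0,"az": 0.2},{"jaw": 0.1,"tx": 0.0825,"ty": -0.0016,"tz": 0.04,"ax": 0,"ay": 0,"az": 0.2}])

```text
time: 6.55
tool_pos: [0.548, 0.049, 0.1495]
ee_rot: [-3.135, 0.0, -0.2]
wrist_force: [0.8, -0.1, -2.5]
width: 0.0299
```

>>> step_arm(steps=[{"jaw": 0.1,"tx": 0.001,"ty": 0,"tz": 0.002,"ax": 0,"ay": 0,"az": 0},{"jaw": 0.1,"tx": 0.001,"ty": 0,"tz": 0.004,"ax": 0,"ay": 0,"az": 0},{"jaw": 0.1,"tx": 0.001,"ty": 0,"tz": 0.006,"ax": 0,"ay": 0,"az": 0},{"jaw": 0.1,"tx": 0.001,"ty": 0,"tz": 0.008,"ax": 0,"ay": 0,"az": 0},{"jaw": 0.1,"tx": 0.001,"ty": 0,"tz": 0.0095,"ax": 0,"ay": 0,"az": 0},{"jaw": 0.1,"tx": 0.001,"ty": 0,"tz": 0.011,"ax": 0,"ay": 0,"az": 0},{"jaw": 0.1,"tx": 0.001,"ty": 0,"tz": 0.012,"ax": 0,"ay": 0,"az": 0},{"jaw": 0.1,"tx": 0.001,"ty": 0,"tz": 0.013,"ax": 0,"ay": 0,"az": 0}])

```text
time: 7.35
tool_pos: [0.549, 0.0489, 0.1364]
ee_rot: [-3.135, 0.0, -0.2]
wrist_force: [0.2, 0.4, -2.5]
width: 0.0296
```

>>> step_arm(steps=[{"jaw": 0.1,"tx": 0,"ty": 0,"tz": 0.0005,"ax": 0,"ay": 0,"az": 0},{"jaw": 0.1,"tx": 0,"ty": 0,"tz": 0.001,"ax": 0,"ay": 0,"az": 0},{"jaw": 0.1,"tx": 0,"ty": 0,"tz": 0.0015,"ax": 0,"ay": 0,"az": 0},{"jaw": 0.1,"tx": 0,"ty": 0,"tz": 0.002,"ax": 0,"ay": 0,"az": 0},{"jaw": 0.1,"tx": 0,"ty": 0,"tz": 0.0025,"ax": 0,"ay": 0,"az": 0}])

```text
time: 7.85
tool_pos: [0.549, 0.0488, 0.1339]
ee_rot: [-3.135, 0.0, -0.2]
wrist_force: [-0.7, -0.4, -2.7]
width: 0.0296
```

>>> step_arm(steps=[{"jaw": 0.1,"tx": 0,"ty": 0,"tz": 0.001,"ax": 0,"ay": 0,"az": 0},{"jaw": 0.1,"tx": 0,"ty": 0,"tz": 0.0015,"ax": 0,"ay": 0,"az": 0},{"jaw": 0.1,"tx": 0,"ty": 0,"tz": 0.002,"ax": 0,"ay": 0,"az": 0},{"jaw": 0.1,"tx": 0,"ty": 0,"tz": 0.0025,"ax": 0,"ay": 0,"az": 0},{"jaw": 0.1,"tx": 0,"ty": 0,"tz": 0.003,"ax": 0,"ay": 0,"az": 0},{"jaw": 0.1,"tx": 0,"ty": 0,"tz": 0.0035,"ax": 0,"ay": 0,"az": 0}])

```text
time: 8.45
tool_pos: [0.549, 0.0489, 0.1304]
ee_rot: [-3.135, 0.0, -0.2]
wrist_force: [0.5, 0.8, -2.6]
width: 0.0302
```

It slid past the shoulders with no contact force. Continuing down to just above home.

>>> step_arm(steps=[{"jaw": 0.1,"tx": 0,"ty": 0,"tz": 0.002,"ax": 0,"ay": 0,"az": 0},{"jaw": 0.1,"tx": 0,"ty": 0,"tz": 0.004,"ax": 0,"ay": 0,"az": 0},{"jaw": 0.1,"tx": 0,"ty": 0,"tz": 0.006,"ax": 0,"ay": 0,"az": 0},{"jaw": 0.1,"tx": 0,"ty": 0,"tz": 0.008,"ax": 0,"ay": 0,"az": 0},{"jaw": 0.1,"tx": 0,"ty": 0,"tz": 0.01,"ax": 0,"ay": 0,"az": 0},{"jaw": 0.1,"tx": 0,"ty": 0,"tz": 0.011,"ax": 0,"ay": 0,"az": 0},{"jaw": 0.1,"tx": 0,"ty": 0,"tz": 0.0115,"ax": 0,"ay": 0,"az": 0},{"jaw": 0.1,"tx": 0,"ty": 0,"tz": 0.012,"ax": 0,"ay": 0,"az": 0}])

```text
time: 9.25
tool_pos: [0.5491, 0.049, 0.1184]
ee_rot: [-3.135, 0.0, -0.2]
wrist_force: [0.1, 0.4, -3.0]
width: 0.0297
```

>>> step_arm(steps=[{"jaw": 0.6,"tx": 0,"ty": 0,"tz": 0,"ax": 0,"ay": 0,"az": 0},{"jaw": 0.6,"tx": 0,"ty": 0,"tz": 0,"ax": 0,"ay": 0,"az": 0},{"jaw": 0.6,"tx": 0,"ty": 0,"tz": 0,"ax": 0,"ay": 0,"az": 0},{"jaw": 0.6,"tx": 0,"ty": 0,"tz": -0.02,"ax": 0,"ay": 0,"az": 0},{"jaw": 0.6,"tx": 0,"ty": 0,"tz": -0.06,"ax": 0,"ay": 0,"az": 0},{"jaw": 0.6,"tx": 0,"ty": 0,"tz": -0.1,"ax": 0,"ay": 0,"az": 0},{"jaw": 0.6,"tx": -0.02,"ty": 0,"tz": -0.117,"ax": 0,"ay": 0,"az": -0.1},{"jaw": 0.6,"tx": -0.02,"ty": 0,"tz": -0.117,"ax": 0,"ay": 0,"az": -0.2}])

```text
time: 10.05
tool_pos: [0.5302, 0.0525, 0.2411]
ee_rot: [-3.135, -0.01, 0.004]
wrist_force: [0.4, -0.5, -0.7]
width: 0.0562
```

```bash
cat > look.py <<'E'
from h import *
import sys
snapshot('top');print(st())
cm=camera_model('wrist');im,d=snapshot('wrist');P=cloud(d,cm);save(im,sys.argv[1]+'.png')
for nm,(P,d) in {'wrist':(P,d)}.items():
    b=(np.hypot(P[...,0]-.549,P[...,1]-.049)<.1)&(d>0);z=P[...,2]
    t=b&(z>.137)&(z<.15);k=b&(z>.182)&(z<.196)&(np.hypot(P[...,0]-.549,P[...,1]-.049)>.05)
    print(nm,'topz',np.median(z[t]),end=' ')
    for n,m in(('arm',t),('knob',k)):
        p=P[m]
        if len(p)>4: c,s,w=cv2.minAreaRect(p[:,:2].astype(np.float32));print(n,len(p),np.round(c,4),np.round(s,4),round(w,1),'z',np.percentile(p[:,2],[5,50,95]).round(4))
E
python3 look.py w3
```

```text
{'time': 10.1, 'tool_pos': [0.5301, 0.0524, 0.2389], 'ee_rot': [-3.135, -0.0076, 0.0068], 'wrist_force': [0.5627, 0.4679, 0.1133], 'width': 0.0564, 'joint_positions': [-0.0123, 0.0387, 1.3719, 0.0068, 1.7235, 1.5528]}
wrist topz 0.14426791690068663 arm 2439 [0.5243 0.0535] [0.0301 0.0804] 78.7 z [0.1426 0.1443 0.1457]
knob 442 [0.4856 0.0617] [0.0234 0.0231] 0.5 z [0.183  0.1883 0.1909]
```

View pics/w3.png

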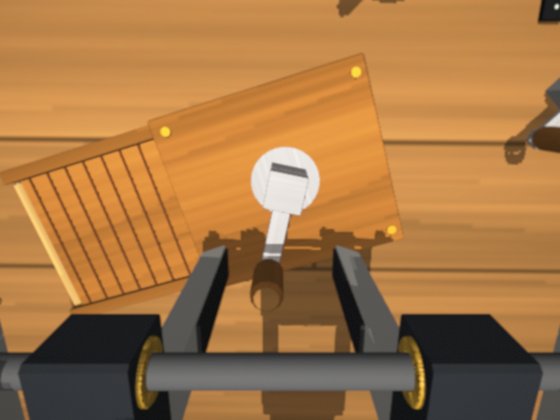

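The crank is seated: hub top at z 0.144, hub at pixel (288,185) and knob at (268,285). Now for the knob.

>>> step_arm(steps=[{"jaw": 0.6,"tx": -0.03,"ty": -0.006,"tz": 0,"ax": 0,"ay": 0,"az": 0.007},{"jaw": 0.6,"tx": -0.0445,"ty": -0.0096,"tz": 0,"ax": 0,"ay": 0,"az": 0.007},{"jaw": 0.6,"tx": -0.0445,"ty": -0.0096,"tz": 0.02,"ax": 0,"ay": 0,"az": 0.007},{"jaw": 0.6,"tx": -0.0445,"ty": -0.0096,"tz": 0.045,"ax": 0,"ay": 0,"az": 0.007},{"jaw": 0.6,"tx": -0.0445,"ty": -0.0096,"tz": 0.068,"ax": 0,"ay": 0,"az": 0.007},{"jaw": 0.6,"tx": -0.0445,"ty": -0.0096,"tz": 0.079,"ax": 0,"ay": 0,"az": 0.007},{"jaw": 0.6,"tx": -0.0445,"ty": -0.0096,"tz": 0.079,"ax": 0,"ay": 0,"az": 0.007},{"jaw": 0.3,"tx": -0.0445,"ty": -0.0096,"tz": 0.079,"ax": 0,"ay": 0,"az": 0.007}])

```text
time: 10.95
tool_pos: [0.486, 0.0624, 0.1586]
ee_rot: [-3.135, -0.005, -0.008]
wrist_force: [-0.2, 0.0, 0.5]
width: 0.0512
```

>>> step_arm(steps=[{"jaw": 0.1,"tx": 0,"ty": 0,"tz": 0,"ax": 0,"ay": 0,"az": 0},{"jaw": 0.1,"tx": 0,"ty": 0,"tz": 0,"ax": 0,"ay": 0,"az": 0},{"jaw": 0.1,"tx": 0,"ty": 0,"tz": 0,"ax": 0,"ay": 0,"az": 0},{"jaw": 0.1,"tx": 0,"ty": 0,"tz": 0,"ax": 0,"ay": 0,"az": 0},{"jaw": 0.1,"tx": 0,"ty": 0,"tz": 0,"ax": 0,"ay": 0,"az": 0}])

```text
time: 11.45
tool_pos: [0.4864, 0.0624, 0.1593]
ee_rot: [-3.135, -0.006, -0.008]
wrist_force: [-0.4, 0.5, 2.5]
width: 0.0235
```

```bash
cat > circ.py <<'E'
from h import *
import sys
stp=float(sys.argv[1]);n=int(sys.argv[2]);hold=int(sys.argv[3]) if len(sys.argv)>3 else 0
o=get_obs();p=np.array(o['tool_pos']);Rm=RM(o['ee_rot']);C=np.array([.5491,.0489]);r=p[:2]-C
th=np.degrees(np.arctan2(r[1],r[0]));print('t',round(o['time'],2),'ang',round(th,1),'r',round(np.hypot(*r),4),np.round(p,4),'F',np.round(o['wrist_force'],1))
a0=th; e=R.from_matrix(Rm.T@R.from_euler('xyz',[np.pi,0,0]).as_matrix()).as_rotvec()
print('turn',e.round(3))
for k in list(range(1,n+1))+[n]*hold:
    a=np.radians(a0-stp*k);w=np.array([*(C+.065*np.array([np.cos(a),np.sin(a)])),.160])-p
    print('tx %.4f ty %.4f tz %.4f'%tuple(Rm.T@w))
E
python3 circ.py 10 8
```

```text
t 11.45 ang 167.9 r 0.0642 [0.4864 0.0624 0.1593] F [-0.4  0.5  2.5]
turn [-0.007 -0.006 -0.008]
tx 0.0024 ty -0.0110 tz -0.0007
tx 0.0075 ty -0.0212 tz -0.0006
tx 0.0143 ty -0.0302 tz -0.0005
tx 0.0225 ty -0.0380 tz -0.0003
tx 0.0320 ty -0.0442 tz -0.0002
tx 0.0424 ty -0.0487 tz -0.0002
tx 0.0534 ty -0.0513 tz -0.0001
tx 0.0647 ty -0.0520 tz 0.0000
```

>>> step_arm(steps=[{"jaw": 0.1,"tx": 0.0024,"ty": -0.011,"tz": 0,"ax": 0,"ay": 0,"az": 0},{"jaw": 0.1,"tx": 0.0075,"ty": -0.0212,"tz": 0,"ax": 0,"ay": 0,"az": 0},{"jaw": 0.1,"tx": 0.0143,"ty": -0.0302,"tz": 0,"ax": 0,"ay": 0,"az": 0},{"jaw": 0.1,"tx": 0.0225,"ty": -0.038,"tz": 0,"ax": 0,"ay": 0,"az": 0},{"jaw": 0.1,"tx": 0.032,"ty": -0.0442,"tz": 0,"ax": 0,"ay": 0,"az": 0},{"jaw": 0.1,"tx": 0.0424,"ty": -0.0487,"tz": 0,"ax": 0,"ay": 0,"az": 0},{"jaw": 0.1,"tx": 0.0534,"ty": -0.0513,"tz": 0,"ax": 0,"ay": 0,"az": 0},{"jaw": 0.1,"tx": 0.0647,"ty": -0.052,"tz": 0,"ax": 0,"ay": 0,"az": 0}])

```text
time: 12.25
tool_pos: [0.5512, 0.1144, 0.1594]
ee_rot: [-3.135, -0.003, -0.007]
wrist_force: [-2.7, -4.3, -0.3]
width: 0.0235
```

```bash
python3 circ.py 11 8
```

```text
t 12.25 ang 88.1 r 0.0656 [0.5512 0.1144 0.1594] F [-2.7 -4.3 -0.3]
turn [-0.007 -0.003 -0.007]
tx 0.0124 ty 0.0021 tz -0.0005
tx 0.0242 ty 0.0059 tz -0.0005
tx 0.0351 ty 0.0119 tz -0.0005
tx 0.0447 ty 0.0199 tz -0.0006
tx 0.0525 ty 0.0296 tz -0.0006
tx 0.0584 ty 0.0406 tz -0.0007
tx 0.0620 ty 0.0525 tz -0.0007
tx 0.0633 ty 0.0649 tz -0.0008
```

>>> step_arm(steps=[{"jaw": 0.1,"tx": 0.0124,"ty": 0.0021,"tz": 0,"ax": 0,"ay": 0,"az": 0},{"jaw": 0.1,"tx": 0.0242,"ty": 0.0059,"tz": 0,"ax": 0,"ay": 0,"az": 0},{"jaw": 0.1,"tx": 0.0351,"ty": 0.0119,"tz": 0,"ax": 0,"ay": 0,"az": 0},{"jaw": 0.1,"tx": 0.0447,"ty": 0.0199,"tz": 0,"ax": 0,"ay": 0,"az": 0},{"jaw": 0.1,"tx": 0.0525,"ty": 0.0296,"tz": 0,"ax": 0,"ay": 0,"az": 0},{"jaw": 0.1,"tx": 0.0584,"ty": 0.0406,"tz": 0,"ax": 0,"ay": 0,"az": 0},{"jaw": 0.1,"tx": 0.062,"ty": 0.0525,"tz": 0,"ax": 0,"ay": 0,"az": 0},{"jaw": 0.1,"tx": 0.0633,"ty": 0.0649,"tz": 0,"ax": 0,"ay": 0,"az": 0}])

```text
time: 13.05
tool_pos: [0.6155, 0.0481, 0.1597]
ee_rot: [-3.134, -0.006, -0.008]
wrist_force: [0.8, 2.6, -0.4]
width: 0.0233
```

```bash
python3 circ.py 11 8
```

```text
t 13.05 ang -0.7 r 0.0664 [0.6155 0.0481 0.1597] F [ 0.8  2.6 -0.4]
turn [-0.007 -0.006 -0.008]
tx -0.0027 ty 0.0124 tz -0.0004
tx -0.0063 ty 0.0243 tz -0.0005
tx -0.0121 ty 0.0353 tz -0.0006
tx -0.0199 ty 0.0451 tz -0.0008
tx -0.0294 ty 0.0531 tz -0.0009
tx -0.0403 ty 0.0592 tz -0.0010
tx -0.0521 ty 0.0631 tz -0.0011
tx -0.0645 ty 0.0647 tz -0.0012
```

>>> step_arm(steps=[{"jaw": 0.1,"tx": -0.0022,"ty": 0.0121,"tz": 0,"ax": 0,"ay": 0,"az": 0},{"jaw": 0.1,"tx": -0.0057,"ty": 0.024,"tz": 0,"ax": 0,"ay": 0,"az": 0},{"jaw": 0.1,"tx": -0.0114,"ty": 0.035,"tz": 0,"ax": 0,"ay": 0,"az": 0},{"jaw": 0.1,"tx": -0.019,"ty": 0.0447,"tz": -0.0002,"ax": 0,"ay": 0,"az": 0},{"jaw": 0.1,"tx": -0.0285,"ty": 0.0527,"tz": -0.0003,"ax": 0,"ay": 0,"az": 0},{"jaw": 0.1,"tx": -0.0394,"ty": 0.0588,"tz": -0.0004,"ax": 0,"ay": 0,"az": 0},{"jaw": 0.1,"tx": -0.0512,"ty": 0.0627,"tz": -0.0005,"ax": 0,"ay": 0,"az": 0},{"jaw": 0.1,"tx": -0.0636,"ty": 0.0642,"tz": -0.0006,"ax": 0,"ay": 0,"az": 0}])

```text
time: 13.85
tool_pos: [0.5503, -0.016, 0.1593]
ee_rot: [-3.135, -0.006, -0.008]
wrist_force: [3.0, 2.6, -1.4]
width: 0.0232
```

```bash
sed -i 's/\[.5491,.0489\]/[.5499,.0493]/' circ.py; python3 circ.py 11 8
```

```text
t 13.85 ang -89.6 r 0.0653 [ 0.5503 -0.016   0.1593] F [ 3.   2.6 -1.4]
turn [-0.007 -0.006 -0.008]
tx -0.0124 ty -0.0013 tz -0.0007
tx -0.0244 ty -0.0047 tz -0.0008
tx -0.0355 ty -0.0103 tz -0.0008
tx -0.0454 ty -0.0179 tz -0.0008
tx -0.0536 ty -0.0272 tz -0.0008
tx -0.0599 ty -0.0380 tz -0.0008
tx -0.0640 ty -0.0498 tz -0.0007
tx -0.0658 ty -0.0621 tz -0.0007
```

>>> step_arm(steps=[{"jaw": 0.1,"tx": -0.0124,"ty": -0.0013,"tz": -0.0003,"ax": 0,"ay": 0,"az": 0},{"jaw": 0.1,"tx": -0.0244,"ty": -0.0047,"tz": -0.0003,"ax": 0,"ay": 0,"az": 0},{"jaw": 0.1,"tx": -0.0355,"ty": -0.0103,"tz": -0.0003,"ax": 0,"ay": 0,"az": 0},{"jaw": 0.1,"tx": -0.0454,"ty": -0.0179,"tz": -0.0003,"ax": 0,"ay": 0,"az": 0},{"jaw": 0.1,"tx": -0.0536,"ty": -0.0272,"tz": -0.0003,"ax": 0,"ay": 0,"az": 0},{"jaw": 0.1,"tx": -0.0599,"ty": -0.038,"tz": -0.0003,"ax": 0,"ay": 0,"az": 0},{"jaw": 0.1,"tx": -0.064,"ty": -0.0498,"tz": -0.0003,"ax": 0,"ay": 0,"az": 0},{"jaw": 0.1,"tx": -0.0658,"ty": -0.0621,"tz": -0.0003,"ax": 0,"ay": 0,"az": 0}])

```text
time: 14.65
tool_pos: [0.4853, 0.046, 0.1594]
ee_rot: [-3.138, -0.009, -0.008]
wrist_force: [7.9, -2.2, -6.8]
width: 0.0232
```

```bash
python3 circ.py 11 8
```

```text
t 14.65 ang -177.1 r 0.0647 [0.4853 0.046  0.1594] F [ 7.9 -2.2 -6.8]
turn [-0.004 -0.009 -0.008]
tx 0.0001 ty -0.0124 tz -0.0006
tx 0.0030 ty -0.0246 tz -0.0005
tx 0.0081 ty -0.0359 tz -0.0004
tx 0.0152 ty -0.0461 tz -0.0003
tx 0.0242 ty -0.0548 tz -0.0002
tx 0.0347 ty -0.0615 tz -0.0001
tx 0.0462 ty -0.0662 tz 0.0000
tx 0.0585 ty -0.0685 tz 0.0001
```

>>> step_arm(steps=[{"jaw": 0.1,"tx": 0.0006,"ty": -0.0124,"tz": 0.0002,"ax": 0,"ay": 0,"az": 0},{"jaw": 0.1,"tx": 0.0035,"ty": -0.0246,"tz": 0.0003,"ax": 0,"ay": 0,"az": 0},{"jaw": 0.1,"tx": 0.0085,"ty": -0.0359,"tz": 0.0003,"ax": 0,"ay": 0,"az": 0},{"jaw": 0.1,"tx": 0.0155,"ty": -0.046,"tz": 0.0003,"ax": 0,"ay": 0,"az": 0},{"jaw": 0.1,"tx": 0.0242,"ty": -0.0546,"tz": 0.0003,"ax": 0,"ay": 0,"az": 0},{"jaw": 0.1,"tx": 0.0347,"ty": -0.0613,"tz": 0.0003,"ax": 0,"ay": 0,"az": 0},{"jaw": 0.1,"tx": 0.0462,"ty": -0.066,"tz": 0.0003,"ax": 0,"ay": 0,"az": 0},{"jaw": 0.1,"tx": 0.0585,"ty": -0.0683,"tz": 0.0003,"ax": 0,"ay": 0,"az": 0}])

```text
time: 15.45
tool_pos: [0.5441, 0.1142, 0.1593]
ee_rot: [-3.138, -0.005, -0.008]
wrist_force: [-2.4, -5.3, 0.5]
width: 0.0232
```

```bash
python3 circ.py 11 8
```

```text
t 15.45 ang 95.1 r 0.0652 [0.5441 0.1142 0.1593] F [-2.4 -5.3  0.5]
turn [-0.003 -0.005 -0.008]
tx 0.0125 ty 0.0002 tz -0.0006
tx 0.0247 ty 0.0025 tz -0.0006
tx 0.0363 ty 0.0072 tz -0.0005
tx 0.0467 ty 0.0140 tz -0.0005
tx 0.0557 ty 0.0226 tz -0.0005
tx 0.0629 ty 0.0328 tz -0.0005
tx 0.0680 ty 0.0442 tz -0.0005
tx 0.0708 ty 0.0563 tz -0.0005
```

>>> step_arm(steps=[{"jaw": 0.1,"tx": 0.0125,"ty": 0.0006,"tz": 0,"ax": 0,"ay": 0,"az": 0},{"jaw": 0.1,"tx": 0.0247,"ty": 0.0029,"tz": 0,"ax": 0,"ay": 0,"az": 0},{"jaw": 0.1,"tx": 0.0362,"ty": 0.0075,"tz": 0,"ax": 0,"ay": 0,"az": 0},{"jaw": 0.1,"tx": 0.0466,"ty": 0.0142,"tz": 0,"ax": 0,"ay": 0,"az": 0},{"jaw": 0.1,"tx": 0.0555,"ty": 0.0228,"tz": 0,"ax": 0,"ay": 0,"az": 0},{"jaw": 0.1,"tx": 0.0627,"ty": 0.0329,"tz": 0,"ax": 0,"ay": 0,"az": 0},{"jaw": 0.1,"tx": 0.0678,"ty": 0.0442,"tz": 0,"ax": 0,"ay": 0,"az": 0},{"jaw": 0.1,"tx": 0.0706,"ty": 0.0563,"tz": 0,"ax": 0,"ay": 0,"az": 0}])

```text
time: 16.25
tool_pos: [0.6153, 0.0567, 0.1595]
ee_rot: [-3.137, -0.007, -0.008]
wrist_force: [0.2, 3.0, -1.4]
width: 0.0234
```

```bash
python3 circ.py 11 8
```

```text
t 16.25 ang 6.5 r 0.0658 [0.6153 0.0567 0.1595] F [ 0.2  3.  -1.4]
turn [-0.004 -0.007 -0.008]
tx -0.0005 ty 0.0126 tz -0.0005
tx -0.0026 ty 0.0248 tz -0.0006
tx -0.0069 ty 0.0365 tz -0.0007
tx -0.0135 ty 0.0471 tz -0.0008
tx -0.0219 ty 0.0563 tz -0.0009
tx -0.0319 ty 0.0637 tz -0.0010
tx -0.0432 ty 0.0690 tz -0.0011
tx -0.0552 ty 0.0721 tz -0.0012
```

>>> step_arm(steps=[{"jaw": 0.1,"tx": -0.0003,"ty": 0.0126,"tz": 0,"ax": 0,"ay": 0,"az": 0},{"jaw": 0.1,"tx": -0.0024,"ty": 0.0248,"tz": 0,"ax": 0,"ay": 0,"az": 0},{"jaw": 0.1,"tx": -0.0067,"ty": 0.0365,"tz": 0,"ax": 0,"ay": 0,"az": 0},{"jaw": 0.1,"tx": -0.0133,"ty": 0.047,"tz": -0.0002,"ax": 0,"ay": 0,"az": 0},{"jaw": 0.1,"tx": -0.0218,"ty": 0.0561,"tz": -0.0003,"ax": 0,"ay": 0,"az": 0},{"jaw": 0.1,"tx": -0.0318,"ty": 0.0635,"tz": -0.0004,"ax": 0,"ay": 0,"az": 0},{"jaw": 0.1,"tx": -0.0432,"ty": 0.0688,"tz": -0.0005,"ax": 0,"ay": 0,"az": 0},{"jaw": 0.1,"tx": -0.0552,"ty": 0.0719,"tz": -0.0006,"ax": 0,"ay": 0,"az": 0}])

```text
time: 17.05
tool_pos: [0.5587, -0.0153, 0.1595]
ee_rot: [-3.138, -0.008, -0.008]
wrist_force: [2.6, 3.1, -2.5]
width: 0.0231
```

```bash
python3 circ.py 11 8
```

```text
t 17.05 ang -82.3 r 0.0652 [ 0.5587 -0.0153  0.1595] F [ 2.6  3.1 -2.5]
turn [-0.004 -0.008 -0.008]
tx -0.0125 ty 0.0004 tz -0.0006
tx -0.0248 ty -0.0014 tz -0.0007
tx -0.0366 ty -0.0056 tz -0.0007
tx -0.0473 ty -0.0118 tz -0.0008
tx -0.0567 ty -0.0201 tz -0.0008
tx -0.0643 ty -0.0299 tz -0.0009
tx -0.0699 ty -0.0411 tz -0.0009
tx -0.0733 ty -0.0530 tz -0.0008
```

>>> step_arm(steps=[{"jaw": 0.1,"tx": -0.0125,"ty": 0.0002,"tz": 0,"ax": 0,"ay": 0,"az": 0},{"jaw": 0.1,"tx": -0.0248,"ty": -0.0016,"tz": 0,"ax": 0,"ay": 0,"az": 0},{"jaw": 0.1,"tx": -0.0364,"ty": -0.0058,"tz": 0,"ax": 0,"ay": 0,"az": 0},{"jaw": 0.1,"tx": -0.047,"ty": -0.012,"tz": 0,"ax": 0,"ay": 0,"az": 0},{"jaw": 0.1,"tx": -0.0563,"ty": -0.0202,"tz": 0,"ax": 0,"ay": 0,"az": 0},{"jaw": 0.1,"tx": -0.0638,"ty": -0.03,"tz": 0,"ax": 0,"ay": 0,"az": 0},{"jaw": 0.1,"tx": -0.0694,"ty": -0.0411,"tz": 0,"ax": 0,"ay": 0,"az": 0},{"jaw": 0.1,"tx": -0.0728,"ty": -0.053,"tz": 0,"ax": 0,"ay": 0,"az": 0}])

```text
time: 17.85
tool_pos: [0.4862, 0.0385, 0.1593]
ee_rot: [-3.139, -0.009, -0.008]
wrist_force: [6.1, -2.6, -3.3]
width: 0.0233
```

```bash
python3 circ.py 8 8
```

```text
t 17.85 ang -170.4 r 0.0646 [0.4862 0.0385 0.1593] F [ 6.1 -2.6 -3.3]
turn [-0.002 -0.009 -0.008]
tx -0.0013 ty -0.0090 tz -0.0007
tx -0.0010 ty -0.0180 tz -0.0007
tx 0.0006 ty -0.0270 tz -0.0007
tx 0.0034 ty -0.0356 tz -0.0006
tx 0.0073 ty -0.0437 tz -0.0006
tx 0.0124 ty -0.0513 tz -0.0005
tx 0.0184 ty -0.0580 tz -0.0004
tx 0.0254 ty -0.0638 tz -0.0004
```

>>> step_arm(steps=[{"jaw": 0.1,"tx": -0.0005,"ty": -0.009,"tz": 0,"ax": 0,"ay": 0,"az": 0},{"jaw": 0.1,"tx": -0.0003,"ty": -0.018,"tz": 0,"ax": 0,"ay": 0,"az": 0},{"jaw": 0.1,"tx": 0.0013,"ty": -0.027,"tz": 0,"ax": 0,"ay": 0,"az": 0},{"jaw": 0.1,"tx": 0.004,"ty": -0.0356,"tz": 0,"ax": 0,"ay": 0,"az": 0},{"jaw": 0.1,"tx": 0.0078,"ty": -0.0436,"tz": 0,"ax": 0,"ay": 0,"az": 0},{"jaw": 0.1,"tx": 0.0128,"ty": -0.0511,"tz": 0,"ax": 0,"ay": 0,"az": 0},{"jaw": 0.1,"tx": 0.0187,"ty": -0.0577,"tz": 0,"ax": 0,"ay": 0,"az": 0},{"jaw": 0.1,"tx": 0.0256,"ty": -0.0635,"tz": 0,"ax": 0,"ay": 0,"az": 0}])

```text
time: 18.65
tool_pos: [0.5121, 0.102, 0.1593]
ee_rot: [-3.14, -0.007, -0.008]
wrist_force: [2.0, -6.0, -2.7]
width: 0.0235
```

```bash
python3 circ.py 3 8
```

```text
t 18.65 ang 125.6 r 0.0648 [0.5121 0.102  0.1593] F [ 2.  -6.  -2.7]
turn [-0.001 -0.007 -0.008]
tx 0.0027 ty -0.0021 tz -0.0007
tx 0.0056 ty -0.0039 tz -0.0007
tx 0.0086 ty -0.0055 tz -0.0007
tx 0.0117 ty -0.0070 tz -0.0006
tx 0.0148 ty -0.0083 tz -0.0006
tx 0.0180 ty -0.0094 tz -0.0006
tx 0.0213 ty -0.0104 tz -0.0006
tx 0.0246 ty -0.0112 tz -0.0005
```

>>> step_arm(steps=[{"jaw": 0.1,"tx": 0.0027,"ty": -0.0017,"tz": 0,"ax": 0,"ay": 0,"az": 0},{"jaw": 0.1,"tx": 0.0056,"ty": -0.0035,"tz": 0,"ax": 0,"ay": 0,"az": 0},{"jaw": 0.1,"tx": 0.0086,"ty": -0.0052,"tz": 0,"ax": 0,"ay": 0,"az": 0},{"jaw": 0.1,"tx": 0.0117,"ty": -0.0067,"tz": 0,"ax": 0,"ay": 0,"az": 0}])

```text
time: 19.05
tool_pos: [0.5236, 0.1087, 0.1592]
ee_rot: [-3.14, -0.006, -0.008]
wrist_force: [0.2, -3.6, 0.1]
width: 0.0233
```

```bash
python3 circ.py 3 5
```

```text
t 19.05 ang 113.8 r 0.0649 [0.5236 0.1087 0.1592] F [ 0.2 -3.6  0.1]
turn [-0.002 -0.006 -0.008]
tx 0.0031 ty -0.0014 tz -0.0007
tx 0.0063 ty -0.0025 tz -0.0007
tx 0.0096 ty -0.0035 tz -0.0007
tx 0.0129 ty -0.0043 tz -0.0007
tx 0.0162 ty -0.0050 tz -0.0007
```

>>> step_arm(steps=[{"jaw": 0.1,"tx": 0.0031,"ty": -0.0012,"tz": 0,"ax": 0,"ay": 0,"az": 0},{"jaw": 0.1,"tx": 0.0063,"ty": -0.0023,"tz": 0,"ax": 0,"ay": 0,"az": 0},{"jaw": 0.1,"tx": 0.0096,"ty": -0.0032,"tz": 0,"ax": 0,"ay": 0,"az": 0},{"jaw": 0.1,"tx": 0.0129,"ty": -0.0041,"tz": 0,"ax": 0,"ay": 0,"az": 0}])

```text
time: 19.45
tool_pos: [0.5365, 0.113, 0.1593]
ee_rot: [-3.139, -0.005, -0.008]
wrist_force: [-1.2, -3.7, -0.2]
width: 0.023
```

```bash
python3 circ.py 3 5
```

```text
t 19.45 ang 101.9 r 0.0651 [0.5365 0.113  0.1593] F [-1.2 -3.7 -0.2]
turn [-0.002 -0.005 -0.008]
tx 0.0034 ty -0.0006 tz -0.0007
tx 0.0067 ty -0.0011 tz -0.0007
tx 0.0101 ty -0.0013 tz -0.0007
tx 0.0135 ty -0.0015 tz -0.0007
tx 0.0169 ty -0.0014 tz -0.0007
```

>>> step_arm(steps=[{"jaw": 0.1,"tx": 0.0034,"ty": -0.0005,"tz": 0,"ax": 0,"ay": 0,"az": 0},{"jaw": 0.1,"tx": 0.0067,"ty": -0.001,"tz": 0,"ax": 0,"ay": 0,"az": 0},{"jaw": 0.1,"tx": 0.0101,"ty": -0.0012,"tz": 0,"ax": 0,"ay": 0,"az": 0},{"jaw": 0.1,"tx": 0.0135,"ty": -0.0013,"tz": 0,"ax": 0,"ay": 0,"az": 0}])

```text
time: 19.85
tool_pos: [0.5501, 0.1145, 0.1593]
ee_rot: [-3.139, -0.004, -0.008]
wrist_force: [-1.9, -1.6, 1.2]
width: 0.0234
```

```bash
python3 circ.py 3 5
```

```text
t 19.85 ang 89.8 r 0.0652 [0.5501 0.1145 0.1593] F [-1.9 -1.6  1.2]
turn [-0.003 -0.004 -0.008]
tx 0.0034 ty 0.0003 tz -0.0007
tx 0.0068 ty 0.0005 tz -0.0007
tx 0.0102 ty 0.0009 tz -0.0006
tx 0.0135 ty 0.0015 tz -0.0006
tx 0.0168 ty 0.0023 tz -0.0006
```

>>> step_arm(steps=[{"jaw": 0.1,"tx": 0.0034,"ty": 0.0002,"tz": 0,"ax": 0,"ay": 0,"az": 0},{"jaw": 0.1,"tx": 0.0068,"ty": 0.0004,"tz": 0,"ax": 0,"ay": 0,"az": 0},{"jaw": 0.1,"tx": 0.0102,"ty": 0.0009,"tz": 0,"ax": 0,"ay": 0,"az": 0}])

```text
time: 20.15
tool_pos: [0.5605, 0.1138, 0.1593]
ee_rot: [-3.138, -0.004, -0.008]
wrist_force: [-2.2, -1.3, 0.8]
width: 0.0237
```

```bash
python3 circ.py 3 5
```

```text
t 20.15 ang 80.7 r 0.0653 [0.5605 0.1138 0.1593] F [-2.2 -1.3  0.8]
turn [-0.003 -0.004 -0.008]
tx 0.0033 ty 0.0009 tz -0.0007
tx 0.0066 ty 0.0017 tz -0.0007
tx 0.0099 ty 0.0027 tz -0.0007
tx 0.0131 ty 0.0038 tz -0.0007
tx 0.0162 ty 0.0051 tz -0.0007
```

>>> step_arm(steps=[{"jaw": 0.1,"tx": 0.0033,"ty": 0.0008,"tz": 0,"ax": 0,"ay": 0,"az": 0},{"jaw": 0.1,"tx": 0.0066,"ty": 0.0016,"tz": 0,"ax": 0,"ay": 0,"az": 0},{"jaw": 0.1,"tx": 0.0099,"ty": 0.0026,"tz": 0,"ax": 0,"ay": 0,"az": 0}])

```text
time: 20.45
tool_pos: [0.5706, 0.1114, 0.1593]
ee_rot: [-3.137, -0.004, -0.008]
wrist_force: [-3.0, 0.0, 0.3]
width: 0.0233
```

```bash
python3 circ.py 3 5
```

```text
t 20.45 ang 71.6 r 0.0654 [0.5706 0.1114 0.1593] F [-3.   0.   0.3]
turn [-0.004 -0.004 -0.008]
tx 0.0031 ty 0.0015 tz -0.0007
tx 0.0062 ty 0.0028 tz -0.0007
tx 0.0093 ty 0.0043 tz -0.0007
tx 0.0123 ty 0.0059 tz -0.0006
tx 0.0152 ty 0.0077 tz -0.0006
```

>>> step_arm(steps=[{"jaw": 0.1,"tx": 0.0031,"ty": 0.0013,"tz": 0,"ax": 0,"ay": 0,"az": 0},{"jaw": 0.1,"tx": 0.0062,"ty": 0.0027,"tz": 0,"ax": 0,"ay": 0,"az": 0},{"jaw": 0.1,"tx": 0.0093,"ty": 0.0042,"tz": 0,"ax": 0,"ay": 0,"az": 0}])

```text
time: 20.75
tool_pos: [0.5802, 0.1074, 0.1594]
ee_rot: [-3.137, -0.004, -0.008]
wrist_force: [-1.9, 0.3, 0.4]
width: 0.0233
```

```bash
python3 circ.py 3 5
```

```text
t 20.75 ang 62.5 r 0.0655 [0.5802 0.1074 0.1594] F [-1.9  0.3  0.4]
turn [-0.005 -0.004 -0.008]
tx 0.0028 ty 0.0021 tz -0.0006
tx 0.0056 ty 0.0039 tz -0.0006
tx 0.0085 ty 0.0058 tz -0.0006
tx 0.0111 ty 0.0079 tz -0.0006
tx 0.0137 ty 0.0101 tz -0.0006
```

>>> step_arm(steps=[{"jaw": 0.1,"tx": 0.0028,"ty": 0.002,"tz": 0,"ax": 0,"ay": 0,"az": 0},{"jaw": 0.1,"tx": 0.0056,"ty": 0.0038,"tz": 0,"ax": 0,"ay": 0,"az": 0},{"jaw": 0.1,"tx": 0.0085,"ty": 0.0058,"tz": 0,"ax": 0,"ay": 0,"az": 0}])

```text
time: 21.05
tool_pos: [0.5874, 0.1033, 0.1594]
ee_rot: [-3.133, -0.001, -0.006]
wrist_force: [-6.8, 5.0, 2.3]
width: 0.0233
```

```bash
python3 circ.py 3 5; python3 - <<'E'
from h import *
im,d=snapshot('top');cm=camera_model('top');P=cloud(d,cm);save(cv2.resize(im[170:280,165:305],(700,550),interpolation=cv2.INTER_CUBIC),'t2.png')
E
```

```text
t 21.05 ang 55.2 r 0.0657 [0.5874 0.1033 0.1594] F [-6.8  5.   2.3]
turn [-0.009 -0.001 -0.006]
tx 0.0024 ty 0.0026 tz -0.0007
tx 0.0050 ty 0.0047 tz -0.0007
tx 0.0075 ty 0.0070 tz -0.0007
tx 0.0100 ty 0.0094 tz -0.0007
tx 0.0122 ty 0.0119 tz -0.0007
```

View pics/t2.png

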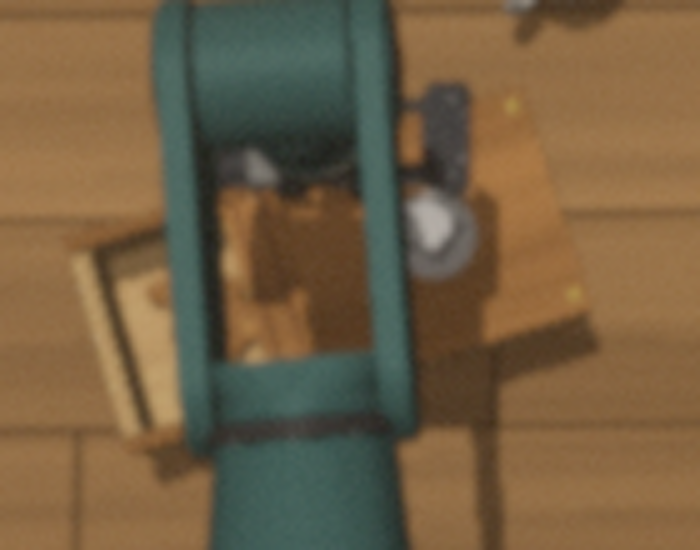

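The tangential force has risen to about 8 N at 833° and the well is open, so the lid is at its stop. Releasing.

>>> step_arm(steps=[{"jaw": 0.3,"tx": 0,"ty": 0,"tz": 0,"ax": 0,"ay": 0,"az": 0},{"jaw": 0.6,"tx": 0,"ty": 0,"tz": 0,"ax": 0,"ay": 0,"az": 0},{"jaw": 0.6,"tx": 0,"ty": 0,"tz": 0,"ax": 0,"ay": 0,"az": 0},{"jaw": 0.6,"tx": 0,"ty": 0,"tz": -0.015,"ax": 0,"ay": 0,"az": 0},{"jaw": 0.6,"tx": 0,"ty": 0,"tz": -0.04,"ax": 0,"ay": 0,"az": 0},{"jaw": 0.6,"tx": 0,"ty": 0,"tz": -0.08,"ax": 0,"ay": 0,"az": 0},{"jaw": 0.6,"tx": -0.04,"ty": 0,"tz": -0.11,"ax": 0,"ay": 0,"az": 0},{"jaw": 0.6,"tx": -0.08,"ty": 0,"tz": -0.12,"ax": 0,"ay": 0,"az": 0}])

```text
time: 21.9
tool_pos: [0.5089, 0.1023, 0.2843]
ee_rot: [-3.133, -0.009, -0.007]
wrist_force: [0.6, 0.4, 1.0]
width: 0.0559
```

>>> step_arm(steps=[{"jaw": 0.6,"tx": -0.04,"ty": 0.03,"tz": 0,"ax": 0,"ay": 0,"az": 0},{"jaw": 0.6,"tx": -0.08,"ty": 0.06,"tz": 0,"ax": 0,"ay": 0,"az": 0},{"jaw": 0.6,"tx": -0.1,"ty": 0.07,"tz": 0,"ax": 0,"ay": 0,"az": 0},{"jaw": 0.6,"tx": -0.1,"ty": 0.07,"tz": 0,"ax": 0,"ay": 0,"az": 0},{"jaw": 0.6,"tx": -0.1,"ty": 0.07,"tz": 0,"ax": 0,"ay": 0,"az": 0}])

```text
time: 22.4
tool_pos: [0.409, 0.0329, 0.2841]
ee_rot: [-3.133, -0.012, -0.008]
wrist_force: [-0.8, 0.3, 0.2]
width: 0.0561
```

```bash
python3 look.py w4; python3 - <<'E'
from h import *
P0=np.load('top0.npz')['P']
im,d=snapshot('top');P=cloud(d,camera_model('top'))
for n in('truck','mug','domino','yoyo','pencil_tin','lunchbox'):
    for s in silhouettes('top',n)[:1]: print(n,round(s['confidence'],2),np.round(np.median(P[s['pixels']],0),3))
E
```

```text
{'time': 22.45, 'tool_pos': [0.4092, 0.0331, 0.2836], 'ee_rot': [-3.1326, -0.0109, -0.0077], 'wrist_force': [-0.158, 0.3336, 0.4922], 'width': 0.0562, 'joint_positions': [-0.0657, -0.238, 1.5368, 0.01, 1.8324, 1.5154]}
wrist topz 0.144375226690025 arm 2581 [0.5596 0.0703] [0.0782 0.0303] 64.6 z [0.1424 0.1444 0.146 ]
truck 0.94 [ 0.674 -0.397  0.062]
mug 0.91 [ 0.781 -0.047  0.03 ]
yoyo 0.61 [ 0.477 -0.473  0.018]
pencil_tin 0.81 [0.808 0.106 0.058]
```

View pics/w4.png

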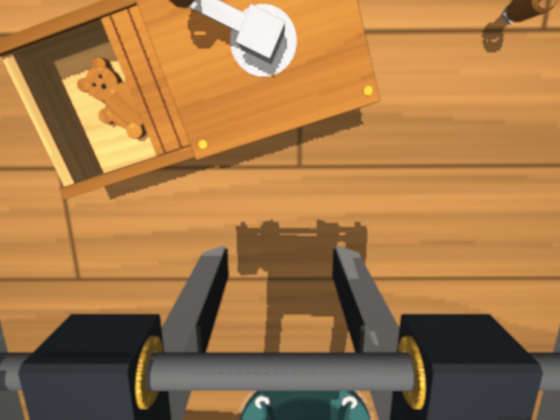

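```bash
python3 - <<'E'
from h import *
cm=camera_model('wrist');im,d=snapshot('wrist');P=cloud(d,cm);P0=np.load('top0.npz')['P']
e=np.array([-.2924,.9563]);c=np.array([.549,.049])
for n,Q in(('now',P),('start',P0)):
    q=Q.reshape(-1,3);r=q[:,:2]-c;y=r@e;x=r@np.array([.9563,.2924])
    for xx in(-.03,0.,.03):
        m=(abs(x-xx)<.012)&(y>.1)&(y<.245)&(q[:,2]>.078)&(q[:,2]<.1);print(n,xx,m.sum(),np.percentile(y[m],[1,99,100]).round(4) if m.sum()>5 else '')
E
```

```text
now -0.03 1093 [0.1013 0.2442 0.2449]
now 0.0 1168 [0.1012 0.2445 0.245 ]
now 0.03 1251 [0.1013 0.2445 0.2449]
start -0.03 271 [0.1019 0.2425 0.2445]
start 0.0 270 [0.1019 0.2434 0.2443]
start 0.03 263 [0.1015 0.2413 0.2449]
```

```bash
python3 - <<'E'
from h import *
cm=camera_model('wrist');im,d=snapshot('wrist');P=cloud(d,cm);P0=np.load('top0.npz')['P']
e=np.array([-.2924,.9563]);c=np.array([.549,.049])
for n,Q in(('now',P),('start',P0)):
    q=Q.reshape(-1,3);r=q[:,:2]-c;y=r@e;x=r@np.array([.9563,.2924])
    m=(abs(x)<.03)&(y>.1)&(y<.25)&(q[:,2]>.076)&(q[:,2]<.1);print(n,np.histogram(y[m],np.arange(.1,.255,.005))[0].tolist())
E
```

```text
now [283, 357, 322, 338, 324, 340, 330, 204, 0, 0, 0, 0, 0, 0, 0, 0, 0, 0, 0, 0, 0, 0, 0, 0, 0, 0, 0, 247, 294, 231]
start [22, 26, 23, 21, 26, 23, 26, 24, 23, 26, 25, 25, 27, 19, 27, 23, 23, 29, 21, 24, 24, 23, 25, 25, 23, 24, 25, 11, 17, 19]
```

The lid edge is now at chest y ≈ 0.138 m. The far wall it closed against is at about 0.237 m, so the lid is about 0.1 m open. Handing in.

```bash
python3 -c "
from bench import *
print(close_job())"
```

```text
the job is handed in; nothing more can be done
None
```

The lid is open to its stop, and the crank is on the shaft with the gripper let go. I handed the job in at about 22.6 s of the 72 s; `close_job` gives no verdict.

**What I did:** I took the crank nearest the base. The wrist camera's depth gave the angle of the square shaft. The crank slid fully home with almost no contact force, so I did not need to turn it to find the match. I then held the knob and wound it about 2.3 turns clockwise until the resistance rose to about 8 N at the stop.

**Last checks:**
- **Crank:** the hub top is at z 0.144, which is fully home, and the arm is clear of everything.
- **Lid:** its edge is at chest y ≈ 0.138 m, against a far wall at about 0.237 m, so it is roughly 0.1 m open.
- **Bystanders:** truck, mug, yo-yo and pencil tin are within a few mm of where they started, and the teddy is lying in the well.
- **Not confirmed:** the network did not find the domino or the lunch box in the last top picture. The arm went nowhere near either.
- **Disagreement:** the top and wrist cameras differed by about 2 mm on the shaft position. I used the wrist value.

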